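# Put the tape measure away and ease the sprung lid shut

## Robot

A 6-joint arm with a two-finger parallel gripper is mounted at the origin on a cart in front of the work surface, level with it; the furniture and walls round the work are solid. World frame = base frame: x ahead of the robot, y to its left, z up, the work surface at z = 0. Lengths are in m, angles in degrees, forces in N, time in s.
With the tool pointing down it reaches from about 0.25 to 0.725 m from the base axis. Payload 9.7 kg.
Tool frame: the origin (TCP) lies midway between the tips of the shut fingers; the grasp point (between the pads) lies bot.hold_point_z behind it (bot.hold_point_z is the distance from the TCP to the grasp point, in m); z points along the fingers, y is the line along which they close (so a half turn about z gives the same grasp; the last joint's range is limited). The gripper opens to 85 mm and grips with 20 to 120 N. Pads are 22 mm wide; open, the fingers measure 114 mm over their backs; the gripper's body (76 mm by 85 mm) begins 54 mm behind the grasp point. The pads swing forward as they close: fully open they stand 13 mm farther back than shut.
Start: joints at [75.63, 4.979, 10.078, 95.1, 0, 90], TCP at [0.136, 0.533, 0.231] pointing down, gripper open.
Joint ranges: [-179.16, 179.16], [-48.56, 103.87], [-65.8, 70.77], [-126.05, 130.52], [-82.76, 87.17], [-180, 180]. Speed limits (degrees/s): [127.2, 127.2, 147.25, 180, 180, 180].

## Interface

Orientations are given as [roll, pitch, yaw] about the fixed x, y, z axes, in that order (R = Rz(yaw) Ry(pitch) Rx(roll)).
In Python, from workcell import bot, camera, camera_model, ticket gives the robot as it stands.
- The arm moves only by the tool send_rows, never from a script. Its argument "targets" is text: rows parted by semicolons, each of 5 numbers parted by spaces: the shift along the tool's x, y, z in mm, then the turn about the tool's z in degrees, then the closure in counts, from 0 (fully open) to 255 (shut). A call has 1 to 20 rows; each row is the pose to reach, as a shift and turn from the pose commanded when the call began, along the tool's axes at that moment; what a row does not reach only later rows make up. A row lasts 1/8 s, in which the tool goes at most 62.5 mm and 10.7 degrees, less where a joint would pass 70% of its speed; a pose out of reach is approached as far as the arm can. A call with a gripper value outside its range is refused whole. The fingers move at their own pace and stop on an object; "newtons" is the grip in N (left out, the last holds). Time passes only in rows, so rows that repeat a pose let the fingers close. It gives the time, the measured TCP pose, the force, the opening and the grip force at its end, in the units of the state.
- bot.get_obs(): the state, without advancing time (a new reading comes with each control period).
- camera(name): name is "scene" or "top" or "wrist"; returns the picture (384x512x3 uint8, blue, green, red); there is no depth.
- camera_model(name): a dict with "K" (3x3 intrinsics, pixels), "pose" (4x4, takes a point from camera to world coordinates); the wrist camera has in their place "T_tool_cam" (4x4, takes a point from camera to tool coordinates, whose origin is the TCP and whose axes are the flange's). Camera axes: x right, y down, z forward; pixel columns grow to the right and rows downward; lengths in m; the calibration is good to about 2 mm. The wrist camera is an equidistant fisheye: a pixel r from the principal point sees the ray r / f radians off the axis. A picture is of the moment at which its call begins: read the wrist's pose just before it. camera_model takes no time and is no camera call.
- ticket.job_done(): hands the job in; it is judged then, once.
The state is a dict: "time": time; "q": joint angles; "qd": joint speeds; "joint_efforts": joint torques, N m; "ee_pos": TCP position; "tcp_rot": TCP orientation; "wrist_force": force on the tool from outside, world axes, zero at the start; "torque": the same for the moment, N m; "opening": finger opening in m; "grasp_force": force on a finger pad.
Only numpy, scipy, OpenCV 4.12 (cv2) and the standard library are available. Lean on these libraries where they do the work, as an engineer would, in place of code of your own. Each camera call takes 0.05 s, during which the arm holds its last target. There are 200 camera calls.

## Task

Put the yellow and black tape measure away inside the open blue tool box, setting it down rather than dropping it. Then unlock the folding stay that holds up the red lid, by pulling its black hand grip over towards the front of the box, and let the spring-loaded lid down slowly, keeping hold of it so that it never snaps, until it is fully shut; let go. Leave the other things on the bench where they are.

Things in the scene. Friction and masses are not known exactly. Their poses are not given: they have to be found in the camera images.
- tape_mid (a point): Centre of the body of the yellow and black tape measure, which stands on edge on the bench, 34 mm above its underside. The body is 34 mm thick (along its x, the way to grasp it), 75 mm long (along its y: -38 to +37 mm from this point; a tongue sticks out 30 mm further at the -y end, low down) and 68 mm tall (z). About 0.28 kg.
- toolbox: Blue steel tool box fixed to the bench, 200 (x) by 210 (y) by 90 mm high, walls 5 mm. Origin: centre of its underside. Its x axis points from its front (near the robot) to its back, where the lid is hinged at the rim; y to the left as seen from the front. The red lid's folding stay is on its right (-y) outer side.
- box_floor (a point): Middle of the inner floor of the tool box, 7 mm above the bench; axes as the box. The inside is 190 x 200 mm and 83 mm deep. While the lid stands up it leans forward over the back 130 mm of the box, so a hand reaching in must tilt: wrist towards the robot, fingers pointing down and towards the back.
- lid (a joint): Angle of the red lid, rad: 0 as it stands locked up (sloping up and forward from the rear hinge, 52 degrees above level), growing as it comes down, 0.908 fully shut (a stop). A spring drives it shut with about 0.8 N m: once the stay is unlocked it snaps down unless held back. It dips to about -0.01 as the stay passes straight.
- lid_front (a point): Middle of the front edge of the red lid, 204 mm from its hinge line. With the lid shut it lies 93 mm above the bench. A steel bail 18 mm beyond it.
- stay_knob (a point): Black round hand grip at the elbow of the lid's folding stay (two 65 mm steel links: box side to elbow to lid). A free-turning roller 17 mm thick, 48 mm long, lying along the box's y and standing out from its right side. This point, where to hold it, is 45 mm out from the box side; 19 mm of grip lies further out (to a collar), 27 mm further in. Holding it against the spring takes 4 to 12 N.
- stay_pivot (a point): Centre of the grip's arc, fixed to the box 60 mm above the bench. In the box's upright x-z plane the grip swings on a 65 mm radius about it: from 27 degrees off straight up towards the back (stay locked, resting on a stop a little past straight) forward (box -x) and down to 77 degrees off straight up towards the front (lid shut). The lid comes down with it.
- grey_tin: Dark grey lidded tin, 67 x 92 x 36 mm, a bystander; origin under its centre.
- parts_tub: Blue round tub with a tan lid, 130 mm across and 121 mm high, a bystander; origin under its centre.
Not all that is in view belongs to the job. Several things look just like the part that bears tape_mid: the one meant starts farthest to the robot's right.

How it is judged:
By the outcome, as a careful person would: the job done as asked, in the order asked, and still so for the second after the job is handed in, with the robot touching nothing.
It also fails if it takes over 70 s, if anything falls off the work surface, if the arm or the gripper's body presses on something with over 40 N, if the wrist force passes 120 N, or if a joint passes its speed limit or range.

## Working session

There is one attempt and no reset: what is moved stays moved. The work goes in short steps, Python scripts to look and compute and a tool call to move; the robot and the scene stay as the last step left them, time stands still between calls to the robot, and variables do not carry over. Pictures are saved under pics/ and viewed, at most 10 in all, crops included, and the job is handed in when it is done.

Besides the shell and the picture viewer there is one more tool, called after "Emit:" in YAML: its name, and indented under it one key for each argument. send_rows: Moves the arm, as the interface text tells. Its arguments: {"type":"object","properties":{"targets":{"type":"string"},"newtons":{"type":"number"}},"required":["targets"]}

```bash
ls; mkdir -p pics; python3 - <<'E'
from workcell import bot,camera,camera_model
import cv2,numpy as np
np.set_printoptions(precision=4,suppress=True)
o=bot.get_obs();print(o,bot.hold_point_z)
a=camera("scene");b=camera("top");
cv2.imwrite("pics/scene.png",a);cv2.imwrite("pics/top.png",b);cv2.imwrite("pics/wrist.png",camera("wrist"))
for n in("scene","top","wrist"):print(n,camera_model(n))
E
```

```text
pics
{'time': 0.0, 'q': array([75.6286,  5.0125, 10.0348, 95.099 , -0.0007, 89.9973]), 'qd': array([ 0.001 , -0.0295,  0.0266,  0.0342,  0.0485, -0.0401]), 'joint_efforts': array([  0.0008, -52.0386,  46.4803,   0.0165,   0.0001,  -0.    ]), 'ee_pos': array([0.1365, 0.5326, 0.2306]), 'tcp_rot': array([-179.9233,    0.0007,  165.6313]), 'wrist_force': array([-0.606 , -0.2589,  0.1478]), 'torque': array([0.0165, 0.0262, 0.0456]), 'grasp_force': 0.0, 'opening': 0.08567717741729902} 0.0187
scene {'K': array([[454.5192,   0.    , 257.9742],
       [  0.    , 454.5192, 196.8043],
       [  0.    ,   0.    ,   1.    ]]), 'pose': array([[ 0.8364, -0.3255,  0.4411, -0.0643],
       [-0.5482, -0.4958,  0.6735, -0.9291],
       [-0.0005, -0.8051, -0.5931,  1.0664],
       [ 0.    ,  0.    ,  0.    ,  1.    ]])}
top {'K': array([[441.7616,   0.    , 266.9289],
       [  0.    , 441.7616, 194.9679],
       [  0.    ,   0.    ,   1.    ]]), 'pose': array([[ 0.1415, -0.9572,  0.2525,  0.1803],
       [-0.9899, -0.1366,  0.0369,  0.0272],
       [-0.0009, -0.2552, -0.9669,  1.7615],
       [ 0.    ,  0.    ,  0.    ,  1.    ]])}
wrist {'K': array([[297.3186,   0.    , 258.3123],
       [  0.    , 297.3186, 190.9415],
       [  0.    ,   0.    ,   1.    ]]), 'T_tool_cam': array([[-0.0001, -0.9538, -0.3003,  0.0767],
       [ 1.    ,  0.    , -0.0003,  0.0009],
       [ 0.0003, -0.3003,  0.9538, -0.1426],
       [ 0.    ,  0.    ,  0.    ,  1.    ]])}
```

View pics/scene.png

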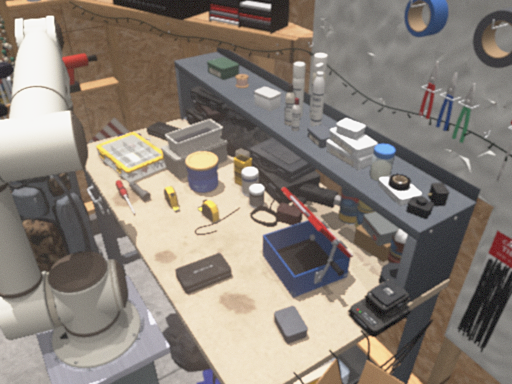

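View pics/top.png

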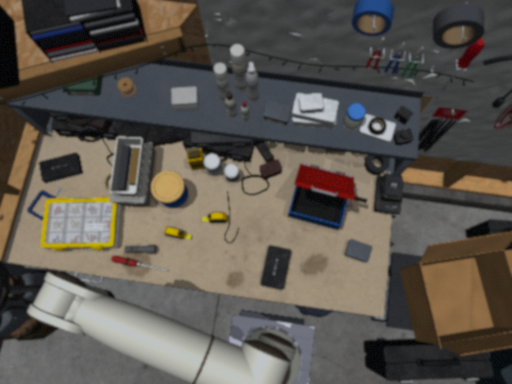

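Tape candidates: top (175,232), (214,217) and (196,157), which are scene (171,197), (208,209) and (243,163). The one farthest right (smallest y) is top (214,217). I'll check it in a close crop together with the box.

```bash
cat > h.py <<'E'
from workcell import bot,camera,camera_model
import cv2,numpy as np
from scipy.spatial.transform import Rotation as R
np.set_printoptions(precision=4,suppress=True)
def ray(n,u,v):
    m=camera_model(n);d=np.linalg.solve(m["K"],[u,v,1.]);return m["pose"][:3,3],m["pose"][:3,:3]@(d/np.linalg.norm(d))
def onz(n,u,v,z):
    o,d=ray(n,u,v);return o+d*(z-o[2])/d[2]
def tri(*l):
    A=np.zeros((3,3));b=np.zeros(3)
    for n,u,v in l:
        o,d=ray(n,u,v);P=np.eye(3)-np.outer(d,d);A+=P;b+=P@o
    x=np.linalg.solve(A,b);return x,[round(float(np.linalg.norm((np.eye(3)-np.outer(ray(*q)[1],ray(*q)[1]))@(x-ray(*q)[0])))*1000,1) for q in l]
def proj(n,p):
    m=camera_model(n);c=m["pose"][:3,:3].T@(np.array(p)-m["pose"][:3,3]);q=m["K"]@c;return q[:2]/q[2]
E
python3 - <<'E'
from h import *
a=cv2.imread("pics/scene.png");b=cv2.imread("pics/top.png")
for t,s in(((175,232),(171,197)),((214,217),(208,209)),((196,157),(243,163))):print(tri(("top",)+t,("scene",)+s))
def c(im,x,y,w,h,k):return cv2.resize(im[y:y+h,x:x+w],None,fx=k,fy=k,interpolation=cv2.INTER_CUBIC)
top=np.hstack([c(a,255,180,100,75*1+45,4),c(b,280,150,100,120,4)])
bot_=np.hstack([c(a,190,190,50,15*2,8),c(b,190,200,50,30,8)])
cv2.imwrite("pics/crop1.png",np.vstack([top[:, :800],bot_])[:600*2])
im=cv2.imread("pics/crop1.png");print(im.shape)
cv2.imwrite("pics/crop1.png",cv2.resize(im,None,fx=.8,fy=.8) if im.shape[0]>600 else im)
E
```

```text
(array([0.4295, 0.4341, 0.0268]), [1.7, 1.7])
(array([0.5127, 0.291 , 0.0254]), [0.5, 0.5])
(array([0.7296, 0.3925, 0.099 ]), [0.2, 0.2])
(720, 800, 3)
```

View pics/crop1.png

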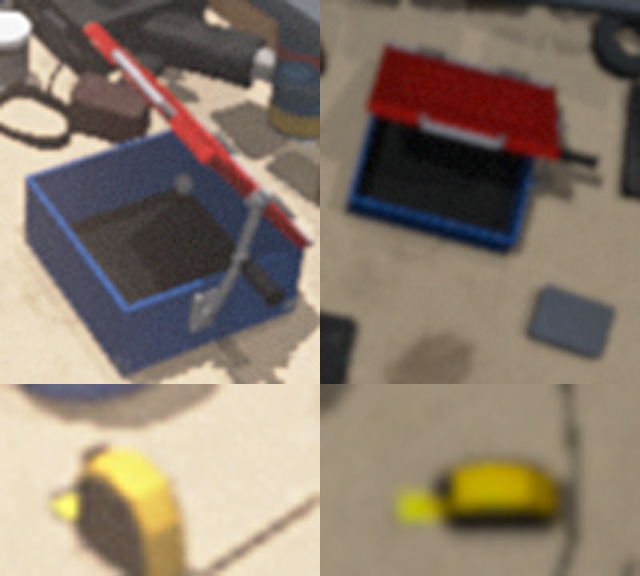

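```bash
python3 - <<'E'
from h import *
a=cv2.imread("pics/scene.png");b=cv2.imread("pics/top.png")
tcp=bot.get_obs()["ee_pos"]
for h in (0,.1,.2,.3):
  p=tcp+[0,0,h];print(h,proj("scene",p),proj("top",p))
c=lambda im,x,y,w,h,k:cv2.resize(im[y:y+h,x:x+w],None,fx=k,fy=k,interpolation=cv2.INTER_CUBIC)
w=cv2.imread("pics/wrist.png")
cv2.imwrite("pics/arm.png",np.hstack([c(a,0,0,130,192,3),cv2.resize(w,(400,300)) if 0 else c(b,0,192,130,192,3)]))
for s,t in(((263.4,235.6),(290,215.6)),((295,275.3),(340,226.6))):
  print("rim",onz("scene",*s,.09),onz("top",*t,.09),tri(("scene",)+s,("top",)+t))
fl=(onz("scene",263.4,235.6,.09)+onz("top",290,215.6,.09))/2;fr=(onz("scene",295,275.3,.09)+onz("top",340,226.6,.09))/2
d=fl-fr;print("w",np.linalg.norm(d),"yaw",np.degrees(np.arctan2(-d[0],d[1])))
# tape
hsv=cv2.cvtColor(b,cv2.COLOR_BGR2HSV);m=cv2.inRange(hsv,(18,130,90),(35,255,255));m[:,:195]=0;m[:,235:]=0;m[:205]=0;m[226:]=0
ys,xs=np.nonzero(m);print(len(xs),xs.min(),xs.max(),ys.min(),ys.max(),xs.mean(),ys.mean())
for u in((209.5,217),(227,217)):print(onz("top",*u,.06))
E
```

```text
0 [ 74.5807 162.8233] [116.9198 302.9566]
0.1 [ 67.3579 137.2435] [106.4646 302.358 ]
0.2 [ 59.5442 109.5711] [ 94.4474 301.67  ]
0.3 [51.064  79.5384] [ 80.4896 300.8708]
rim [ 0.5602 -0.0075  0.09  ] [ 0.5478 -0.0088  0.09  ] (array([ 0.5518, -0.0108,  0.0946]), [5.3, 5.3])
rim [ 0.5398 -0.2046  0.09  ] [ 0.5321 -0.2045  0.09  ] (array([ 0.5348, -0.2056,  0.0924]), [3.4, 3.4])
w 0.1971917069486449 yaw -5.245149228804642
160 202 227 212 221 215.15625 216.49375
[0.5041 0.3031 0.06  ]
[0.5138 0.235  0.06  ]
```

View pics/arm.png

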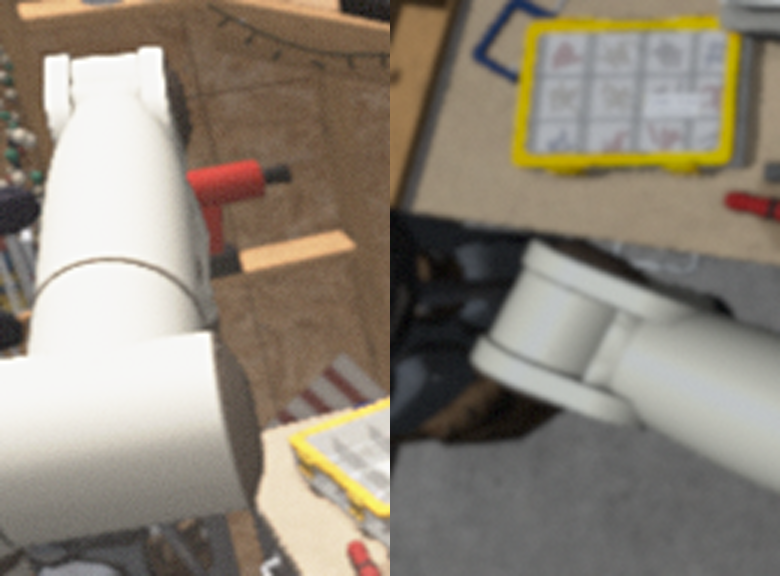

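Two of the three candidates are clearly tapes. The chosen one is at (0.51, 0.27), the rightmost, standing on edge with its tongue to the left. The rows offer no tilt, so I'll check in free space, going up, what the arm does at its reach limit.

Emit:
send_rows:
  targets: "0 0 -62 0 0;0 0 -124 0 0;0 0 -186 0 0;0 0 -248 0 0;0 0 -310 0 0;0 0 -372 0 0;0 0 -434 0 0;0 0 -496 0 0;0 0 -558 0 0;0 0 -620 0 0;0 0 -680 0 0;0 0 -680 0 0"

```text
time: 1.65
ee_pos: [0.1198, 0.4678, 0.5244]
tcp_rot: [176.4, 0.0, 165.6]
wrist_force: [0.1, 0.6, -0.6]
opening: 0.0859
grasp_force: 0.0
```

Emit:
send_rows:
  targets: "0 0 50 0 0;0 0 100 0 0;0 0 100 0 0"

```text
time: 2.02
ee_pos: [0.1212, 0.4732, 0.4192]
tcp_rot: [176.8, 0.0, 165.6]
wrist_force: [0.4, -0.6, 1.2]
opening: 0.0855
grasp_force: 0.0
```

```bash
python3 -c "
from h import *
o=bot.get_obs();print(o)"
```

```text
{'time': 2.025, 'q': array([ 75.6304,   2.6295,  29.6915, 113.9054,  -0.0003,  90.0006]), 'qd': array([  0.0434,  -9.1522, -15.2862, -10.949 ,  -0.0363,   0.0138]), 'joint_efforts': array([  0.0006, -41.8903,  38.4162,  -0.9438,   0.    ,  -0.    ]), 'ee_pos': array([0.1212, 0.4732, 0.4192]), 'tcp_rot': array([176.8435,   0.0003, 165.6298]), 'wrist_force': array([ 0.4379, -0.5562,  1.2206]), 'torque': array([-0.0521,  0.0824, -0.0101]), 'grasp_force': 0.0, 'opening': 0.08550381134366289}
```

The tilt sticks: pushing past the upper limit leaves the hand leaning wrist towards the robot, which is the tilt I need at the box. First I'll go above the tape and look from near.

```bash
cat >> h.py <<'E'
def Rt(o=None):
    o=o or bot.get_obs();return R.from_euler("xyz",o["tcp_rot"],degrees=True).as_matrix()
def shift(p):
    o=bot.get_obs();return Rt(o).T@(np.array(p)-o["ee_pos"])*1000
def turn(az):  # tool z turn that brings tool y to world azimuth az
    y=Rt()[:,1];return -((az-np.degrees(np.arctan2(y[1],y[0]))+180)%360-180)
def wpix(u,v,o):
    m=camera_model("wrist");K=m["K"];x=(u-K[0,2])/K[0,0];y=(v-K[1,2])/K[1,1];r=np.hypot(x,y)
    d=np.array([x/r*np.sin(r),y/r*np.sin(r),np.cos(r)]) if r>1e-9 else np.array([0,0,1.])
    T=m["T_tool_cam"];M=Rt(o);return o["ee_pos"]+M@T[:3,3],M@T[:3,:3]@d
def wonz(u,v,o,z):
    p,d=wpix(u,v,o);return p+d*(z-p[2])/d[2]
E
python3 - <<'E'
from h import *
print(shift([.51,.34,.26]),turn(188))
E
```

```text
[-409.6632  -41.2666  157.1547] -112.37021111386747
```

Emit:
send_rows:
  targets: "-40 -10 15 -10 0;-80 -20 30 -20 0;-120 -30 45 -30 0;-160 -45 60 -40 0;-200 -55 75 -50 0;-240 -65 90 -60 0;-280 -75 105 -70 0;-320 -90 120 -80 0;-360 -100 135 -90 0;-400 -110 150 -100 0;-430 -119 160 -110 0;-430 -119 160 -112.4 0;-430 -119 160 -112.4 0"

```text
time: 3.65
ee_pos: [0.5112, 0.262, 0.2567]
tcp_rot: [-178.7, 3.3, -82.0]
wrist_force: [-0.5, -0.3, 0.1]
opening: 0.0857
grasp_force: 0.0
```

```bash
python3 - <<'E'
from h import *
o=bot.get_obs();w=camera("wrist");cv2.imwrite("pics/w1.png",w);print(o["q"],o["ee_pos"],o["tcp_rot"])
E
```

```text
[ 25.7599   6.6167  14.6297  95.7261   2.7785 -72.1512] [0.5112 0.262  0.2567] [-178.6719    3.3443  -81.9947]
```

View pics/w1.png

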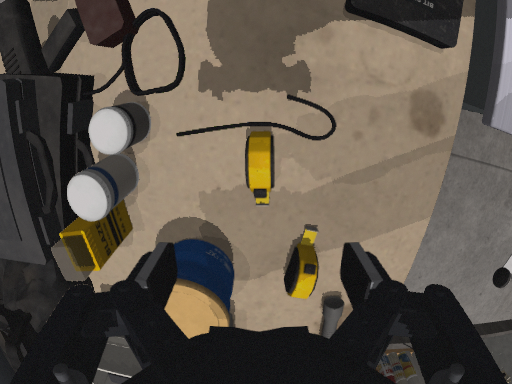

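The wrist view shows the wanted tape at (259,160) with its tongue down the picture (world +y). The other tape is at (302,268) and further left, and the black cable passes close behind at row ~124. Now I'll measure it.

```bash
python3 - <<'E'
from h import *
o=bot.get_obs();w=cv2.imread("pics/w1.png")
hsv=cv2.cvtColor(w,cv2.COLOR_BGR2HSV);m=cv2.inRange(hsv,(18,140,80),(35,255,255));m[:, :235]=0;m[:,285:]=0;m[:110]=0;m[215:]=0
for v in range(126,208,4):
  xs=np.nonzero(m[v])[0]; d=np.nonzero(w[v,235:285].max(1)<70)[0]+235
  print(v,(xs.min(),xs.max()) if len(xs) else None,(d.min(),d.max()) if len(d) else None)
for u,v,z in((246,165,.06),(274,165,.06),(260,130,.05),(262,188,.05),(262,203,.01),(246,140,.055),(246,180,.055),(274,140,.055),(274,180,.055)):print(u,v,wonz(u,v,o,z))
E
```

```text
126 None (np.int64(235), np.int64(284))
130 None None
134 (np.int64(250), np.int64(270)) None
138 (np.int64(249), np.int64(270)) (np.int64(247), np.int64(272))
142 (np.int64(249), np.int64(270)) (np.int64(246), np.int64(272))
146 (np.int64(249), np.int64(270)) (np.int64(246), np.int64(273))
150 (np.int64(248), np.int64(270)) (np.int64(245), np.int64(273))
154 (np.int64(248), np.int64(270)) (np.int64(245), np.int64(273))
158 (np.int64(248), np.int64(270)) (np.int64(245), np.int64(273))
162 (np.int64(248), np.int64(270)) (np.int64(245), np.int64(273))
166 (np.int64(248), np.int64(270)) (np.int64(245), np.int64(273))
170 (np.int64(248), np.int64(270)) (np.int64(245), np.int64(273))
174 (np.int64(248), np.int64(270)) (np.int64(246), np.int64(273))
178 (np.int64(248), np.int64(270)) (np.int64(246), np.int64(273))
182 (np.int64(249), np.int64(270)) (np.int64(246), np.int64(273))
186 (np.int64(249), np.int64(270)) (np.int64(247), np.int64(273))
190 (np.int64(251), np.int64(270)) (np.int64(254), np.int64(265))
194 (np.int64(266), np.int64(268)) (np.int64(254), np.int64(265))
198 (np.int64(256), np.int64(268)) None
202 (np.int64(256), np.int64(268)) None
206 None None
246 165 [0.5289 0.2756 0.06  ]
274 165 [0.4964 0.2708 0.06  ]
260 130 [0.5183 0.2338 0.05  ]
262 188 [0.5058 0.3049 0.05  ]
262 203 [0.501  0.3419 0.01  ]
246 140 [0.5328 0.247  0.055 ]
246 180 [0.5266 0.2957 0.055 ]
274 140 [0.5007 0.2424 0.055 ]
274 180 [0.4932 0.2908 0.055 ]
```

```bash
python3 - <<'E'
from h import *
M=Rt();print(M[:,2],shift(np.array([.512,.270,.050])+.021*M[:,2]))
E
```

```text
[ 0.0153  0.0613 -0.998 ] [  4.6708   2.8464 228.1531]
```

Emit:
send_rows:
  targets: "4.7 2.8 55 0 0;4.7 2.8 110 0 0;4.7 2.8 160 0 0;4.7 2.8 195 0 0;4.7 2.8 215 0 0;4.7 2.8 228 0 0;4.7 2.8 228 0 0;4.7 2.8 228 0 200;4.7 2.8 228 0 200;4.7 2.8 228 0 200;4.7 2.8 228 0 200;4.7 2.8 228 0 200;4.7 2.8 228 0 200"
  newtons: 40

```text
time: 5.32
ee_pos: [0.5128, 0.2715, 0.0303]
tcp_rot: [-178.6, 3.4, -81.9]
wrist_force: [-2.6, 0.2, 6.4]
opening: 0.0335
grasp_force: 40.0
```

Emit:
send_rows:
  targets: "0 0 -30 0 200;0 0 -80 0 200;0 0 -140 0 200;0 0 -200 0 200;0 0 -260 0 200;0 0 -290 0 200"

```text
time: 6.08
ee_pos: [0.5082, 0.2533, 0.3222]
tcp_rot: [-178.4, 3.4, -81.9]
wrist_force: [0.1, 0.1, -3.1]
opening: 0.0337
grasp_force: 41.1
```

```bash
python3 - <<'E'
from h import *
print(bot.get_obs()["opening"],shift([.45,-.04,.33]),turn(85))
E
```

```text
0.03367838900070235 [281.2942  98.0956 -27.2942] 102.97502548701215
```

Emit:
send_rows:
  targets: "28 10 -3 10.3 200;56 20 -6 20.6 200;84 29 -8 30.9 200;112 39 -11 41.2 200;140 49 -14 51.5 200;168 59 -16 61.8 200;196 69 -19 72.1 200;224 78 -22 82.4 200;252 88 -25 92.7 200;281 98 -27 103 200;281 98 -27 103 200;281 98 -27 103 200"

```text
time: 7.58
ee_pos: [0.45, -0.0394, 0.3267]
tcp_rot: [176.4, 0.6, 175.1]
wrist_force: [-1.0, 0.3, -3.2]
opening: 0.0336
grasp_force: 41.2
```

```bash
python3 - <<'E'
from h import *
o=bot.get_obs();w=camera("wrist");cv2.imwrite("pics/w2.png",w);print(o["q"],o["ee_pos"],o["tcp_rot"],Rt(o)[:,2])
E
```

```text
[ -7.2827  -5.568   10.3891 105.5277   3.6168  -2.3723] [ 0.45   -0.0394  0.3267] [176.4041   0.5786 175.085 ] [ 0.0154  0.0616 -0.998 ]
```

View pics/w2.png

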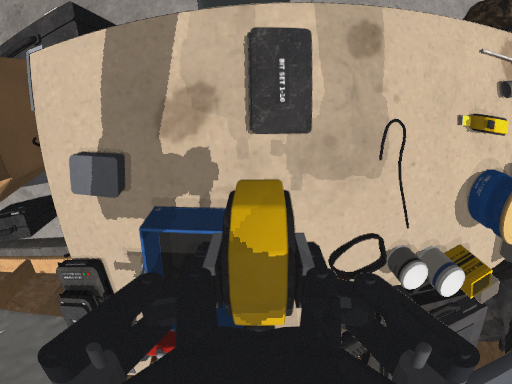

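Emit:
send_rows:
  targets: "0 0 -60 0 200;0 0 -120 0 200;0 0 -180 0 200;0 0 -240 0 200;0 0 -300 0 200;0 0 -360 0 200;0 0 -420 0 200;0 0 -480 0 200;0 0 -540 0 200"

```text
time: 8.75
ee_pos: [0.423, -0.0512, 0.5383]
tcp_rot: [176.6, 4.2, 174.8]
wrist_force: [0.2, 0.0, -3.3]
opening: 0.0335
grasp_force: 41.0
```

```bash
python3 - <<'E'
from h import *
o=bot.get_obs();print(o["q"],o["ee_pos"],Rt(o)[:,2])
E
```

```text
[ -9.3529   6.9521  51.3858 130.4605   3.6628  -4.1418] [ 0.423  -0.0512  0.5383] [ 0.0786  0.0518 -0.9956]
```

Emit:
send_rows:
  targets: "0 0 -60 0 200;0 0 -120 0 200;0 0 -180 0 200;0 0 -240 0 200;0 0 -300 0 200;0 0 -360 0 200"

```text
time: 9.5
ee_pos: [0.3978, -0.0502, 0.5651]
tcp_rot: [176.9, 7.9, 174.6]
wrist_force: [0.3, 0.1, -2.8]
opening: 0.0331
grasp_force: 41.1
```

Emit:
send_rows:
  targets: "60 0 0 0 200;120 0 0 0 200;180 0 0 0 200"

```text
time: 9.88
ee_pos: [0.2201, -0.0328, 0.5362]
tcp_rot: [176.9, 8.2, 174.6]
wrist_force: [-0.2, -1.0, -1.4]
opening: 0.0334
grasp_force: 41.0
```

Emit:
send_rows:
  targets: "0 0 -62 0 200;0 0 -125 0 200;0 0 -187 0 200"

```text
time: 10.25
ee_pos: [0.2424, -0.0316, 0.5675]
tcp_rot: [177.4, 11.6, 174.4]
wrist_force: [-0.2, 0.0, -3.2]
opening: 0.0335
grasp_force: 41.4
```

```bash
python3 - <<'E'
from h import *
o=bot.get_obs();print(o["q"],o["ee_pos"],Rt(o)[:,2])
E
```

```text
[-11.8499 -18.4629  33.2378 130.4579   3.7958  -6.1446] [ 0.2424 -0.0316  0.5675] [ 0.204   0.0248 -0.9787]
```

Emit:
send_rows:
  targets: "0 0 -62 0 200;0 0 -125 0 200"

```text
time: 10.5
ee_pos: [0.2482, -0.0292, 0.5923]
tcp_rot: [177.8, 14.9, 174.3]
wrist_force: [-0.7, -0.6, -2.8]
opening: 0.0334
grasp_force: 41.4
```

Emit:
send_rows:
  targets: "0 0 -62 0 200;0 0 -125 0 200;0 0 -187 0 200"

```text
time: 10.88
ee_pos: [0.2487, -0.0245, 0.6171]
tcp_rot: [178.1, 18.5, 174.1]
wrist_force: [0.5, -0.7, -3.6]
opening: 0.0332
grasp_force: 41.4
```

Emit:
send_rows:
  targets: "0 0 -62 0 200;0 0 -125 0 200;0 0 -187 0 200"

```text
time: 11.25
ee_pos: [0.2415, -0.019, 0.6401]
tcp_rot: [178.3, 22.1, 174.0]
wrist_force: [0.4, -0.1, -3.0]
opening: 0.0335
grasp_force: 41.4
```

```bash
python3 - <<'E'
from h import *
o=bot.get_obs();print(o["q"],o["ee_pos"],Rt(o)[:,2])
E
```

```text
[ -6.9433 -17.514   45.0443 130.4595   2.0704  -0.8826] [ 0.2415 -0.019   0.6401] [ 0.3776 -0.0096 -0.9259]
```

```bash
python3 - <<'E'
from h import *
a=cv2.imread("pics/scene.png");b=cv2.imread("pics/top.png");w=cv2.imread("pics/w2.png")
o={"ee_pos":np.array([.45,-.0394,.3267]),"tcp_rot":np.array([176.404,.579,175.085])}
for u,v,z in((156,207,0),(142,230,.09),(222,236,.09),(142,275,.09)):print("w",u,v,wonz(u,v,o,z))
def c(im,x,y,ww,h,k):return cv2.resize(im[y:y+h,x:x+ww],None,fx=k,fy=k,interpolation=cv2.INTER_CUBIC)
A=c(a,258,215,98,80,4);B=c(b,284,160,90,75,4);W=c(w,130,195,98,80,4);K=np.zeros((320,392,3),np.uint8)
Bp=K.copy();Bp[:300,:360]=B
cv2.imwrite("pics/box.png",np.vstack([np.hstack([A,Bp]),np.hstack([W,K])])[:600])
E
```

```text
w 156 207 [ 0.5368 -0.2026  0.    ]
w 142 230 [ 0.5382 -0.2007  0.09  ]
w 222 236 [ 0.5582 -0.0847  0.09  ]
w 142 275 [ 0.6156 -0.2213  0.09  ]
```

View pics/box.png

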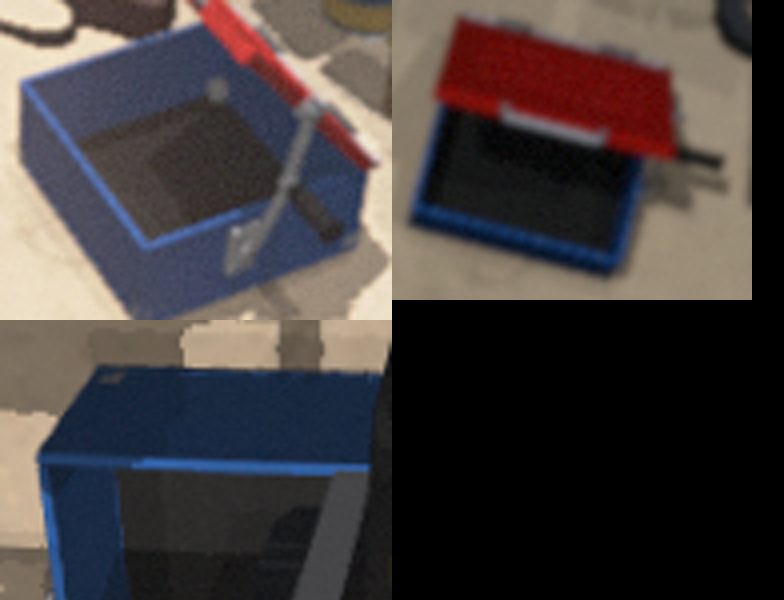

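```bash
python3 - <<'E'
from h import *
o={"ee_pos":np.array([.45,-.0394,.3267]),"tcp_rot":np.array([176.404,.579,175.085])}
for n,u,v,z in(("w base FR",155,207,0),("w FR",140,229.5,.09),("w front",222.5,232.5,.09),("w right",144.5,265,.09)):print(n,wonz(u,v,o,z))
for n,c,u,v,z in(("FL","scene",263.5,235.5,.09),("FR","scene",295,276.75,.09),("bFR","scene",295.5,295,0),("bFL","scene",264.2,254.5,0),("FL","top",290.5,211,.09),("FR","top",339,222.5,.09),("bFL","top",289,216,0),("bFR","top",337.8,228,0),("R","top",346,200,.09)):print(n,c,onz(c,u,v,z))
print("grip out",tri(("scene",341.75,273),("top",366,200.25)))
print("grip in",tri(("scene",331,262),("top",355.5,198.25)))
E
```

```text
w base FR [ 0.5367 -0.2044  0.    ]
w FR [ 0.5372 -0.2037  0.09  ]
w front [ 0.5528 -0.0833  0.09  ]
w right [ 0.5974 -0.212   0.09  ]
FL scene [ 0.5607 -0.0073  0.09  ]
FR scene [ 0.5363 -0.2093  0.09  ]
bFR scene [ 0.5471 -0.2046  0.    ]
bFL scene [ 0.5664 -0.0041  0.    ]
FL top [ 0.5662 -0.0084  0.09  ]
FR top [ 0.5475 -0.199   0.09  ]
bFL top [ 0.5654 -0.007   0.    ]
bFR top [ 0.5441 -0.2087  0.    ]
R top [ 0.6403 -0.2171  0.09  ]
grip out (array([ 0.643 , -0.2895,  0.1145]), [0.5, 0.5])
grip in (array([ 0.6406, -0.2462,  0.1249]), [2.3, 2.3])
```

```bash
cat >> h.py <<'E'
ya=np.radians(-7);XB=np.array([np.cos(ya),np.sin(ya),0]);YB=np.array([-np.sin(ya),np.cos(ya),0]);O=np.array([.651,-.118,0])
def W(x,y,z):return O+x*XB+y*YB+[0,0,z]
E
python3 - <<'E'
from h import *
print(turn(83))
for p in((-.14,0,.33),(-.017,0,.058),(-.017,0,.052)):print(shift(W(*p)))
E
```

```text
1.6538896485752161
[-140.333   -64.8964  390.0522]
[-151.7997  -75.9723  688.1442]
[-149.5396  -76.1384  693.6998]
```

Emit:
send_rows:
  targets: "-18 -8 49 0 200;-35 -16 98 1.7 200;-53 -24 147 1.7 200;-70 -32 196 1.7 200;-88 -40 245 1.7 200;-105 -48 294 1.7 200;-123 -57 343 1.7 200;-140 -65 390 1.7 200;-140 -65 390 1.7 200;-140 -65 390 1.7 200"

```text
time: 12.5
ee_pos: [0.5114, -0.101, 0.3297]
tcp_rot: [177.6, 22.0, 172.2]
wrist_force: [0.2, -0.9, -2.5]
opening: 0.0337
grasp_force: 41.3
```

```bash
python3 - <<'E'
from h import *
o=bot.get_obs();print(o["q"],o["ee_pos"],Rt(o)[:,2],W(-.14,0,.33))
for p in((-.017,0,.058),(-.017,0,.052)):print(shift(W(*p)))
w=camera("wrist");cv2.imwrite("pics/w3.png",w)
E
```

```text
[-13.6797 -17.9569  -3.0707  83.2127   4.5892  -5.4369] [ 0.5114 -0.101   0.3297] [ 0.3766 -0.0093 -0.9263] [ 0.512  -0.1009  0.33  ]
[-12.7766 -10.611  298.0353]
[-10.5284 -10.8452 303.5933]
```

View pics/w3.png

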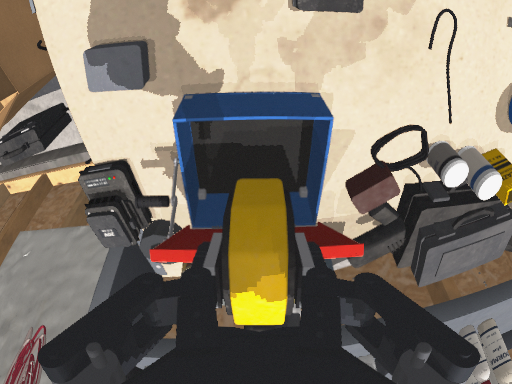

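```bash
python3 - <<'E'
from h import *
o=bot.get_obs();w=cv2.imread("pics/w3.png");hsv=cv2.cvtColor(w,cv2.COLOR_BGR2HSV)
m=cv2.inRange(hsv,(95,100,60),(125,255,255))
for v in (112,116,118,120,122,124,130,150,170):
  xs=np.nonzero(m[v,150:360])[0]+150;print(v,xs.min(),xs.max())
for u in (200,250,300):
  ys=np.nonzero(m[85:135,u])[0]+85;print(u,ys.min(),ys.max())
for u,v,z in((174,120,.09),(332,118.5,.09),(174.5,150,.09),(182,93.5,0),(328,93.5,0),(168,201,.118),(140,201,.118)):
  p=wonz(u,v,o,z);q=p-O;print(u,v,p,"box",q@XB,q@YB)
E
```

```text
112 176 329
116 175 331
118 174 332
120 173 332
122 173 332
124 173 332
130 174 331
150 177 328
170 181 324
200 94 121
250 93 119
300 93 119
174 120 [ 0.5374 -0.2036  0.09  ] box -0.10234619271142095 -0.09884665503078752
332 118.5 [ 0.5644 -0.0001  0.09  ] box -0.10036607144429556 0.10645102556264201
174.5 150 [ 0.5819 -0.2154  0.09  ] box -0.05672545246323822 -0.10509725884263404
182 93.5 [ 0.534  -0.2092  0.    ] box -0.10502719933648838 -0.10473340097598074
328 93.5 [0.5653 0.0166 0.    ] box -0.10145439415582022 0.12317827943021906
168 201 [ 0.6475 -0.24    0.118 ] box 0.011417983586080732 -0.12150808175991135
140 201 [ 0.6412 -0.2833  0.118 ] box 0.010442476285856045 -0.16521161557202835
```

Emit:
send_rows:
  targets: "-2 -1 40 0 200;-4 -2 90 0 200;-6 -4 140 0 200;-8 -5 190 0 200;-10 -6 230 0 200;-12 -7 265 0 200;-13 -8 285 0 200;-13 -8 298 0 200;-13 -8 298 0 200"

```text
time: 13.68
ee_pos: [0.6353, -0.1135, 0.0591]
tcp_rot: [177.6, 22.1, 172.2]
wrist_force: [0.0, 0.4, -2.4]
opening: 0.0336
grasp_force: 41.3
```

Emit:
send_rows:
  targets: "1.1 0 2.8 0 200;2.3 0 5.6 0 200;3.4 0 8.4 0 200;4.5 0 11.1 0 200;4.5 0 11.1 0 200"
  newtons: 25

```text
time: 14.3
ee_pos: [0.6352, -0.1131, 0.0467]
tcp_rot: [177.6, 22.1, 172.2]
wrist_force: [-0.6, 1.1, -1.9]
opening: 0.0332
grasp_force: 41.4
```

Emit:
send_rows:
  targets: "0.8 0 1.9 0 200;1.5 0 3.7 0 200;2.3 0 5.6 0 200;2.3 0 5.6 0 200"
  newtons: 20

```text
time: 14.8
ee_pos: [0.6372, -0.1131, 0.0437]
tcp_rot: [177.6, 22.4, 172.2]
wrist_force: [-1.6, 1.7, 10.0]
opening: 0.0333
grasp_force: 40.8
```

Emit:
send_rows:
  targets: "0.8 0 1.9 0 200;1.5 0 3.7 0 200;1.5 0 3.7 0 200"
  newtons: 20

```text
time: 15.18
ee_pos: [0.6395, -0.1132, 0.0428]
tcp_rot: [177.6, 22.7, 172.2]
wrist_force: [-0.3, 1.4, 17.6]
opening: 0.033
grasp_force: 42.4
```

Emit:
send_rows:
  targets: "0 0 0 0 158;0 0 0 0 158;0 0 0 0 158"
  newtons: 20

```text
time: 15.55
ee_pos: [0.6395, -0.1132, 0.0428]
tcp_rot: [177.6, 22.7, 172.2]
wrist_force: [0.3, 0.9, 17.6]
opening: 0.0334
grasp_force: 42.4
```

Emit:
send_rows:
  targets: "0 0 0 0 155;0 0 0 0 155;0 0 0 0 153;0 0 0 0 153"
  newtons: 20

```text
time: 16.05
ee_pos: [0.6359, -0.1128, 0.0376]
tcp_rot: [177.6, 22.2, 172.2]
wrist_force: [0.2, 0.9, 1.5]
opening: 0.0341
grasp_force: 1.6
```

Emit:
send_rows:
  targets: "0 0 0 0 152;0 0 0 0 151;0 0 0 0 150;0 0 0 0 149;0 0 0 0 147;0 0 0 0 145"

```text
time: 16.8
ee_pos: [0.6355, -0.1128, 0.037]
tcp_rot: [177.6, 22.1, 172.2]
wrist_force: [-0.3, -0.2, 0.3]
opening: 0.0367
grasp_force: 0.0
```

```bash
python3 - <<'E'
from h import *
print(bot.get_obs()["ee_pos"])
w=camera("wrist");a=camera("scene")
c=cv2.resize(a[200:310,240:380],None,fx=3,fy=3,interpolation=cv2.INTER_CUBIC)
cv2.imwrite("pics/w4.png",np.hstack([cv2.resize(w[120:384,100:420],(400,330)),c[:330,:400]]))
E
```

```text
[ 0.6355 -0.1128  0.037 ]
```

View pics/w4.png

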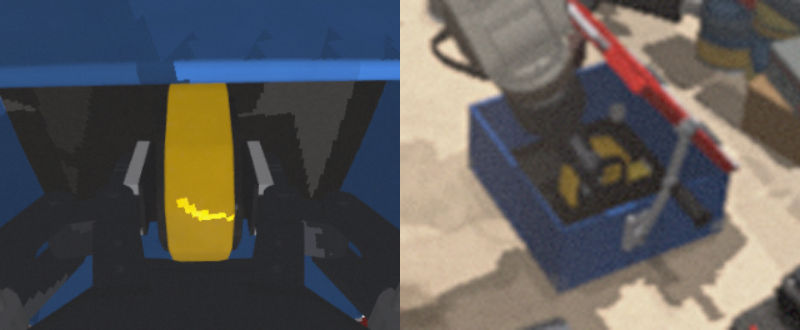

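The tape stands on edge inside the box, level and clear of the pads. I'll retract along the tool axis.

Emit:
send_rows:
  targets: "0 0 0 0 60;0 0 0 0 60;0 0 -20 0 60;0 0 -60 0 60;0 0 -110 0 60;0 0 -165 0 60;0 0 -220 0 60;0 0 -270 0 60;0 0 -300 0 60;0 0 -300 0 60"

```text
time: 18.15
ee_pos: [0.5223, -0.1101, 0.3179]
tcp_rot: [177.6, 22.4, 172.2]
wrist_force: [0.2, -1.2, 0.5]
opening: 0.0653
grasp_force: 0.0
```

```bash
python3 - <<'E'
from h import *
o=bot.get_obs();print(o["q"],o["ee_pos"],o["opening"]);M=Rt();print(M)
w=camera("wrist");cv2.imwrite("pics/w5.png",w)
# tape check + grip
hsv=cv2.cvtColor(w,cv2.COLOR_BGR2HSV);m=cv2.inRange(hsv,(18,140,80),(35,255,255));m[:,:200]=0;m[:,310:]=0
ys,xs=np.nonzero(m);print("yellow",len(xs),xs.min(),xs.max(),ys.min(),ys.max())
print("turn +-",turn(-7),turn(173))
# grip: dark pixels in area near expected
K=camera_model("wrist");T=K["T_tool_cam"]
def wp(p):
  c=T[:3,:3].T@(M.T@(p-o["ee_pos"])-T[:3,3]);th=np.arctan2(np.hypot(*c[:2]),c[2]);r=K["K"][0,0]*th/np.hypot(*c[:2]);return c[:2]*r+K["K"][:2,2]
for y in(-.123,-.15,-.169):print(y,wp(W(.012,y,.118)))
u0,v0=wp(W(.012,-.146,.118)).astype(int)
g=w[v0-22:v0+22,u0-35:u0+35].max(2)
for r in g[::3,::3]:print("".join("#" if t<45 else "+" if t<80 else "." for t in r))
E
```

```text
[-14.5107 -17.1658  -3.9633  81.2151   4.8873  -6.1943] [ 0.5223 -0.1101  0.3179] 0.06528784359754058
[[-0.9161  0.1206  0.3825]
 [ 0.126   0.992  -0.011 ]
 [-0.3807  0.0381 -0.9239]]
yellow 1011 250 304 129 288
turn +- 90.06674997887065 -89.93325002112937
-0.123 [169.0483 200.256 ]
-0.15 [150.8811 200.5935]
-0.169 [138.5322 200.8119]
...+##+.................
....###.................
....+##.................
++...###................
+++..+##................
#+++..###...............
##++..+####+######......
#+###.++++++++++##......
##+#.++++++++++++#......
####+#+#+++.............
+##.#++.+##.............
.######+.##+............
+.##.#+#.###............
+.######+.##............
++.#++#+#++#++++++.+....
```

```bash
python3 - <<'E'
from h import *
o=bot.get_obs();print(shift(W(-.12,-.154,.30)))
for u,v,z in((160,205,.118),(140,205,.05),(85,165,.05),(155,258,.25),(360,252,.25)):
  q=wonz(u,v,o,z)-O;print(q@XB,q@YB)
E
```

```text
[  -4.1782 -146.7779   12.4837]
0.017500574558173315 -0.1368707073245725
0.07813744210948081 -0.20260815343759425
-0.011378657288875965 -0.28116550385703143
-0.03331438164073209 -0.10304177197171126
-0.03338638407803082 0.09455558843835701
```

Emit:
send_rows:
  targets: "0 -30 2 -10 60;0 -60 4 -20 60;-2 -90 6 -30 60;-3 -120 9 -40 60;-4 -147 12 -50 60;-4 -147 12 -60 60;-4 -147 12 -70 60;-4 -147 12 -80 60;-4 -147 12 -90 60;-4 -147 12 -90 60"

```text
time: 19.45
ee_pos: [0.5125, -0.2562, 0.2975]
tcp_rot: [-158.0, 2.3, -97.0]
wrist_force: [0.2, -0.4, -0.2]
opening: 0.0655
grasp_force: 0.0
```

```bash
python3 - <<'E'
from h import *
o=bot.get_obs();M=Rt();tz=M[:,2];print(o["q"],M,o["opening"])
k=W(.011,-.154,.118)+.0195*tz
print(shift(k-.1*tz),shift(k))
w=camera("wrist");cv2.imwrite("pics/w6.png",w);cv2.imwrite("pics/s6.png",camera("scene"))
E
```

```text
[ -32.0527  -10.1919   -0.3422   80.6162   11.094  -112.728 ] [[-0.1216 -0.9186  0.3761]
 [-0.9918  0.1278 -0.0085]
 [-0.0403 -0.374  -0.9265]] 0.0655070166990453
[  7.2204 -54.9521 135.0757] [  7.2204 -54.9521 235.0757]
```

View pics/w6.png

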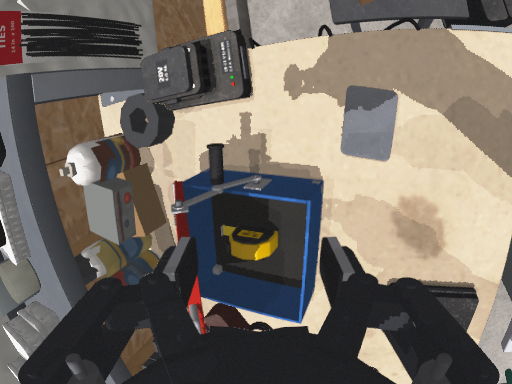

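Last view: the grip runs from (216,146) to (218,184) and the tape stands inside the box. I'll check the grip position from this.

```bash
python3 - <<'E'
from h import *
o=bot.get_obs();w=cv2.imread("pics/w6.png")
for v in range(140,192,5):
  d=np.nonzero(w[v,200:235].max(1)<60)[0]+200;print(v,(d.min(),d.max()) if len(d) else None)
for u,v,z in((216,147,.118),(217,165,.118),(217.5,182,.118),(258,183,.06),(258,183,.065)):
  q=wonz(u,v,o,z)-O;print(u,v,q@XB,q@YB)
# triangulate grip mid-outer end with the earlier scene/top rays
p1,d1=wpix(216,148,o);A=np.eye(3)-np.outer(d1,d1);S=A;b=A@p1
for c in(("scene",341.75,273),("top",366,200.25)):
  p,d=ray(*c);P=np.eye(3)-np.outer(d,d);S=S+P;b=b+P@p
x=np.linalg.solve(S,b);q=x-O;print("tri",x,q@XB,q@YB)
E
```

```text
140 None
145 (np.int64(208), np.int64(223))
150 (np.int64(209), np.int64(221))
155 (np.int64(210), np.int64(221))
160 (np.int64(210), np.int64(222))
165 (np.int64(210), np.int64(222))
170 (np.int64(210), np.int64(223))
175 (np.int64(210), np.int64(223))
180 (np.int64(210), np.int64(223))
185 None
190 None
216 147 0.00789643171994923 -0.1668307781809644
217 165 0.007886929904261325 -0.14406738167477404
217.5 182 0.008660593280356989 -0.12183352409186153
258 183 -0.022689211134316264 -0.10586497149764666
258 183 -0.024751892852548966 -0.10762533564221913
tri [ 0.6428 -0.287   0.1138] 0.012421080569489838 -0.1686978165295133
```

Emit:
send_rows:
  targets: "3 -20 45 0 60;5 -40 90 0 60;7 -53 135 0 60;7 -53 165 0 60;7 -53 190 0 60;7 -53 210 0 60;7 -53 225 0 60;7 -53 234 0 60;7 -53 234 0 60"
  newtons: 40

```text
time: 20.68
ee_pos: [0.6488, -0.2722, 0.1022]
tcp_rot: [-157.9, 2.2, -96.9]
wrist_force: [0.1, -0.4, 0.3]
opening: 0.0658
grasp_force: 0.0
```

Emit:
send_rows:
  targets: "0 0 0 0 150;0 0 0 0 180;0 0 0 0 200;0 0 0 0 225;0 0 0 0 225;0 0 0 0 225;0 0 0 0 225"
  newtons: 40

```text
time: 21.55
ee_pos: [0.6477, -0.2722, 0.1021]
tcp_rot: [-158.0, 2.2, -97.0]
wrist_force: [-8.4, 0.1, 0.6]
opening: 0.0155
grasp_force: 38.8
```

```bash
cat >> h.py <<'E'
def arc(f0,f1,n,c=225):
    M=Rt();f=np.radians(np.linspace(f0,f1,n+1)[1:]);a=np.radians(f0)
    for t in f:
        D=65*((np.sin(t)-np.sin(a))*XB+np.array([0,0,np.cos(t)-np.cos(a)]));s=M.T@D
        print("%.1f %.1f %.1f 0 %d"%(*s,c),end=";")
    print()
E
python3 - <<'E'
from h import *
o=bot.get_obs();g=o["ee_pos"]-.0195*Rt()[:,2];q=g-O;print(q@XB,q@YB,q[2])
arc(27,-3,20)
E
```

```text
0.008172752295920436 -0.1541989982753157 0.1201272931681707
-0.0 1.1 -1.3 0 225;-0.1 2.3 -2.5 0 225;-0.1 3.5 -3.7 0 225;-0.1 4.7 -4.9 0 225;-0.1 6.0 -6.0 0 225;-0.2 7.3 -7.1 0 225;-0.2 8.6 -8.2 0 225;-0.2 9.9 -9.3 0 225;-0.2 11.3 -10.3 0 225;-0.2 12.7 -11.2 0 225;-0.2 14.1 -12.2 0 225;-0.3 15.6 -13.1 0 225;-0.3 17.1 -13.9 0 225;-0.3 18.5 -14.7 0 225;-0.3 20.1 -15.5 0 225;-0.3 21.6 -16.3 0 225;-0.3 23.1 -17.0 0 225;-0.3 24.7 -17.6 0 225;-0.3 26.3 -18.2 0 225;-0.3 27.9 -18.8 0 225;
```

Emit:
send_rows:
  targets: "0 1.1 -1.3 0 225;0 2.3 -2.5 0 225;0 3.5 -3.7 0 225;0 4.7 -4.9 0 225;0 6 -6 0 225;0 7.3 -7.1 0 225;0 8.6 -8.2 0 225;0 9.9 -9.3 0 225"
  newtons: 60

```text
time: 22.55
ee_pos: [0.6358, -0.2707, 0.107]
tcp_rot: [-157.9, 2.2, -96.9]
wrist_force: [-2.6, -0.9, -6.9]
opening: 0.015
grasp_force: 58.5
```

```bash
python3 - <<'E'
from h import *
o=bot.get_obs();g=o["ee_pos"]-.0195*Rt()[:,2];q=g-O;print(q@XB,q@YB,q[2])
arc(15,-15,20)
E
```

```text
-0.003764024332297146 -0.15415342227312043 0.12509624503156697
-0.0 1.4 -1.0 0 225;-0.0 2.8 -2.0 0 225;-0.1 4.2 -2.9 0 225;-0.1 5.6 -3.8 0 225;-0.1 7.1 -4.7 0 225;-0.1 8.6 -5.5 0 225;-0.1 10.1 -6.3 0 225;-0.1 11.6 -7.0 0 225;-0.1 13.2 -7.7 0 225;-0.1 14.8 -8.4 0 225;-0.1 16.3 -9.0 0 225;-0.1 17.9 -9.6 0 225;-0.1 19.6 -10.1 0 225;-0.1 21.2 -10.6 0 225;-0.1 22.8 -11.0 0 225;-0.1 24.5 -11.5 0 225;-0.1 26.1 -11.8 0 225;-0.1 27.8 -12.1 0 225;-0.1 29.5 -12.4 0 225;-0.0 31.2 -12.6 0 225;
```

Emit:
send_rows:
  targets: "0 1.4 -1 0 225;0 2.8 -2 0 225;0 4.2 -2.9 0 225;0 5.6 -3.8 0 225;0 7.1 -4.7 0 225;0 8.6 -5.5 0 225;0 10.1 -6.3 0 225;0 11.6 -7 0 225;0 13.2 -7.7 0 225;0 14.8 -8.4 0 225;0 16.3 -9 0 225;0 17.9 -9.6 0 225;0 19.6 -10.1 0 225;0 21.2 -10.6 0 225;0 22.8 -11 0 225;0 24.5 -11.5 0 225;0 26.1 -11.8 0 225;0 27.8 -12.1 0 225;0 29.5 -12.4 0 225;0 31.2 -12.6 0 225"

```text
time: 25.05
ee_pos: [0.6028, -0.2666, 0.1076]
tcp_rot: [-157.9, 2.2, -96.9]
wrist_force: [-4.8, 3.9, -5.8]
opening: 0.0151
grasp_force: 58.7
```

```bash
python3 - <<'E'
from h import *
o=bot.get_obs();g=o["ee_pos"]-.0195*Rt()[:,2];q=g-O;print(q@XB,q@YB,q[2])
arc(-15,-45,20)
E
```

```text
-0.037063689557565394 -0.15411240034346466 0.1256632753067497
0.0 1.7 -0.2 0 225;0.0 3.4 -0.3 0 225;0.1 5.1 -0.4 0 225;0.1 6.8 -0.5 0 225;0.1 8.5 -0.5 0 225;0.1 10.2 -0.5 0 225;0.1 11.9 -0.4 0 225;0.2 13.6 -0.3 0 225;0.2 15.3 -0.1 0 225;0.2 17.0 0.1 0 225;0.3 18.6 0.4 0 225;0.3 20.3 0.7 0 225;0.3 22.0 1.0 0 225;0.4 23.6 1.4 0 225;0.4 25.3 1.8 0 225;0.4 26.9 2.3 0 225;0.5 28.6 2.8 0 225;0.5 30.2 3.4 0 225;0.6 31.8 3.9 0 225;0.6 33.3 4.6 0 225;
```

Emit:
send_rows:
  targets: "0 1.7 -0.2 0 225;0 3.4 -0.3 0 225;0 5.1 -0.4 0 225;0 6.8 -0.5 0 225;0 8.5 -0.5 0 225;0 10.2 -0.5 0 225;0 11.9 -0.4 0 225;0 13.6 -0.3 0 225;0 15.3 -0.1 0 225;0 17 0.1 0 225;0 18.6 0.4 0 225;0 20.3 0.7 0 225;0 22 1 0 225;0 23.6 1.4 0 225;0 25.3 1.8 0 225;0 26.9 2.3 0 225;0 28.6 2.8 0 225;0 30.2 3.4 0 225;0 31.8 3.9 0 225;0 33.3 4.6 0 225"

```text
time: 27.55
ee_pos: [0.5736, -0.2629, 0.0911]
tcp_rot: [-157.9, 2.2, -97.0]
wrist_force: [-9.3, 2.8, -2.0]
opening: 0.0151
grasp_force: 59.3
```

```bash
python3 - <<'E'
from h import *
o=bot.get_obs();g=o["ee_pos"]-.0195*Rt()[:,2];q=g-O;print(q@XB,q@YB,q[2])
arc(-45,-79,20)
E
```

```text
-0.06649931289652343 -0.15397759797680527 0.10914289092195109
0.1 1.8 0.8 0 225;0.1 3.5 1.6 0 225;0.2 5.2 2.5 0 225;0.2 6.9 3.4 0 225;0.3 8.6 4.4 0 225;0.3 10.2 5.4 0 225;0.4 11.8 6.5 0 225;0.5 13.4 7.6 0 225;0.5 14.9 8.8 0 225;0.6 16.4 10.0 0 225;0.6 17.9 11.3 0 225;0.7 19.3 12.6 0 225;0.8 20.7 13.9 0 225;0.8 22.0 15.3 0 225;0.9 23.3 16.7 0 225;1.0 24.6 18.2 0 225;1.1 25.8 19.7 0 225;1.1 27.0 21.2 0 225;1.2 28.1 22.7 0 225;1.3 29.2 24.3 0 225;
```

Emit:
send_rows:
  targets: "0.1 1.8 0.8 0 225;0.1 3.5 1.6 0 225;0.2 5.2 2.5 0 225;0.2 6.9 3.4 0 225;0.3 8.6 4.4 0 225;0.3 10.2 5.4 0 225;0.4 11.8 6.5 0 225;0.5 13.4 7.6 0 225;0.5 14.9 8.8 0 225;0.6 16.4 10 0 225;0.6 17.9 11.3 0 225;0.7 19.3 12.6 0 225;0.8 20.7 13.9 0 225;0.8 22 15.3 0 225;0.9 23.3 16.7 0 225;1 24.6 18.2 0 225;1.1 25.8 19.7 0 225;1.1 27 21.2 0 225;1.2 28.1 22.7 0 225;1.2 28.1 22.7 0 225"

```text
time: 30.05
ee_pos: [0.5562, -0.2609, 0.0598]
tcp_rot: [-157.9, 2.2, -97.0]
wrist_force: [-12.9, 3.5, 1.0]
opening: 0.0149
grasp_force: 60.0
```

```bash
python3 - <<'E'
from h import *
o=bot.get_obs();g=o["ee_pos"]-.0195*Rt()[:,2];q=g-O;print(q@XB,q@YB,q[2])
arc(-77.3,-83,3)
E
```

```text
-0.0840671598238465 -0.15406495824089167 0.0778817623559602
0.1 1.2 1.8 0 225;0.2 2.3 3.6 0 225;0.2 3.4 5.5 0 225;
```

Emit:
send_rows:
  targets: "0 0.4 0.6 0 225;0 0.8 1.2 0 225;0.1 1.2 1.8 0 225;0.1 1.2 1.8 0 225;0.1 1.2 1.8 0 225"

```text
time: 30.68
ee_pos: [0.5563, -0.261, 0.0591]
tcp_rot: [-157.8, 2.2, -96.9]
wrist_force: [-16.3, 4.5, 9.3]
opening: 0.0152
grasp_force: 60.8
```

Emit:
send_rows:
  targets: "0 0.4 0.6 0 225;0 0.8 1.2 0 225;0.1 1.1 1.8 0 225;0.1 1.1 1.8 0 225;0.1 1.1 1.8 0 225"

```text
time: 31.3
ee_pos: [0.5564, -0.2612, 0.0583]
tcp_rot: [-157.7, 2.1, -96.9]
wrist_force: [-20.6, 6.0, 15.9]
opening: 0.0152
grasp_force: 61.8
```

The upward force shows that the stop is reached. I'll check numerically that the lid lies flat before letting go.

```bash
python3 - <<'E'
from h import *
a=camera("scene");cv2.imwrite("pics/end_s.png",a);hsv=cv2.cvtColor(a,cv2.COLOR_BGR2HSV)
m=cv2.inRange(hsv,(0,150,70),(8,255,255))|cv2.inRange(hsv,(172,150,70),(180,255,255))
n,l,s,c=cv2.connectedComponentsWithStats(m);i=1+np.argmax(s[1:,4]);print(s[i])
h=cv2.convexHull(np.argwhere(l==i)[:,::-1].astype(np.int32));p=cv2.approxPolyDP(h,4,True)[:,0];print(p)
for u,v in p:
  q=onz("scene",u,v,.093)-O;print(u,v,q@XB,q@YB)
for x,y in((-.1,.105),(-.1,-.105),(.1,.105),(.1,-.105)):print(proj("scene",W(x,y,.093)))
E
```

```text
[ 301  217   50   50 1338]
[[350 256]
 [328 266]
 [311 263]
 [301 220]
 [314 217]]
350 256 0.090410536012755 -0.1064829676459343
328 266 0.006178102688105485 -0.11270523006257314
311 263 -0.032775987926431494 -0.07938460228836484
301 220 0.04453261906985145 0.11038127925044454
314 217 0.09244093171957368 0.10468767297595519
[263.5105 233.4092]
[295.93   275.8223]
[315.8417 216.3314]
[352.2868 254.7357]
```

Emit:
send_rows:
  targets: "0 -0.8 -1.2 0 225;0 -1.5 -2.4 0 225;0 -1.5 -2.4 0 225;0 -1.5 -2.4 0 190;0 -1.5 -2.4 0 150;0 -1.5 -2.4 0 110;0 -1.5 -2.4 0 90;0 -1.5 -2.4 0 90;0 -1.5 -2.4 0 90"

```text
time: 32.48
ee_pos: [0.5564, -0.2606, 0.0574]
tcp_rot: [-157.9, 2.2, -96.9]
wrist_force: [-0.2, 1.2, 0.1]
opening: 0.0549
grasp_force: 0.0
```

Emit:
send_rows:
  targets: "0 -1.5 -15 0 90;0 -1.5 -40 0 90;0 -1.5 -75 0 90;0 -1.5 -115 0 90;0 -1.5 -160 0 90;0 -1.5 -200 0 90;0 -1.5 -230 0 90;0 -1.5 -230 0 90;0 -1.5 -230 0 90"

```text
time: 33.6
ee_pos: [0.4706, -0.2585, 0.2707]
tcp_rot: [-157.9, 2.2, -96.9]
wrist_force: [0.3, 1.1, -0.3]
opening: 0.055
grasp_force: 0.0
```

```bash
python3 - <<'E'
from h import *
o=bot.get_obs();print(o["time"],o["ee_pos"],o["wrist_force"])
for cn in("scene","top"):
  a=camera(cn);hsv=cv2.cvtColor(a,cv2.COLOR_BGR2HSV)
  m=cv2.inRange(hsv,(0,150,60),(8,255,255))|cv2.inRange(hsv,(172,150,60),(180,255,255))
  if cn=="scene": m[:,:255]=0;m[:,375:]=0
  else: m[:,:270]=0;m[:,375:]=0;m[:140]=0
  n,l,s,c=cv2.connectedComponentsWithStats(m);i=1+np.argmax(s[1:,4])
  h=cv2.convexHull(np.argwhere(l==i)[:,::-1].astype(np.int32));p=cv2.approxPolyDP(h,3,True)[:,0]
  for u,v in p:
    q=onz(cn,u,v,.093)-O;print(cn,u,v,q@XB,q@YB)
E
```

```text
33.6 [ 0.4706 -0.2585  0.2707] [ 0.256   1.1311 -0.293 ]
scene 350 256 0.090410536012755 -0.1064829676459343
scene 293 278 -0.11197151207364733 -0.10871727958139231
scene 279 260 -0.11317008953054972 -0.02539370006176844
scene 277 245 -0.08689733166704597 0.03652124676277639
scene 284 235 -0.04399287694768444 0.0686083007701788
scene 314 217 0.09244093171957368 0.10468767297595519
top 352 179 0.09023890113685787 -0.1036589004449577
top 342 227 -0.10763769962901663 -0.10770211875163418
top 288 213 -0.10845305387367189 0.10575466189629334
top 301 165 0.09421846461944704 0.10454332593122868
```

The lid lies flat over the whole box: all four corners match at 93 mm height, with the front edge at about -0.108 m. The hand is clear, so I'm handing the job in.

```bash
python3 -c "
from workcell import ticket
print(ticket.job_done())"
```

```text
the job is handed in; nothing more can be done
None
```

The tape measure was set down inside the tool box, the stay was unlocked, and the lid was let down slowly under hold until shut; the hand is clear and the job was handed in at about 34 s, with no verdict returned.

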